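# Charge a milling vial through the swing funnel and hold it up for checking

## Task

Pour all six milling balls from the steel scoop through the funnel into the clear vial below it and put the scoop back down flat on the counter, then swing the funnel arm well aside. Then lift the vial straight up out of its nest until its bottom is about 8 to 10 cm above the nest block, and finish while holding it there, upright and quite still, with the balls inside, so that I can count them against the light. Don't tip the vial or push the other things on the bench about.

Things in the scene. Friction and masses are not known exactly. Their poses are not given: they have to be found in the camera images.
- scoop: Steel weighing scoop, blue handle, 90 g, holding six loose balls. Origin under the middle of its floor; x to the nose, z up. Trough 44 wide, 64 long, walls 26 high; from x=32 an open nose ramp climbs 27 degrees to the lip. Handle: bar 14 wide (y), 13 high, x -52 to -132, mid-height 26.5. Empties when tipped nose down 55 to 60 degrees.
- scoop_grip (a point): Point on the scoop's handle to grip: local (-90, 0, 26.5).
- scoop_lip (a point): Middle of the scoop's pouring lip: local (65, 0, 18).
- ball_0_center (a point): Centre of milling ball 1 of 6: dark metal ball, 11 diameter, 10.5 g.
- ball_1_center (a point): Centre of milling ball 2 of 6: dark metal ball, 11 diameter, 10.5 g.
- ball_2_center (a point): Centre of milling ball 3 of 6: dark metal ball, 11 diameter, 10.5 g.
- ball_3_center (a point): Centre of milling ball 4 of 6: dark metal ball, 11 diameter, 10.5 g.
- ball_4_center (a point): Centre of milling ball 5 of 6: dark metal ball, 11 diameter, 10.5 g.
- ball_5_center (a point): Centre of milling ball 6 of 6: dark metal ball, 11 diameter, 10.5 g.
- stand: Charging stand, fixed. Origin on the counter under the nest's axis; x to the post, z up. Grey base plate 8 thick (x -55 to 145, y +-50); black nest block 70x70, top 48 above the counter, round well 42 across, its floor 10 above the counter; steel post at x=100, top at 140.
- post_top (a point): Top of the stand's post, 140 above the counter: the swing arm's hinge axis is the vertical line through it.
- funnel_arm (a joint): Swing arm with a steel funnel, hinged on the post. 0: funnel over the vial (stop); grows as the arm swings clockwise seen from above, from stand -x toward stand +y (robot's left); stop at 1.7 rad. Stays where left; about 0.5 N at the handle moves it. Arm 12 high, underside 110 above the counter.
- funnel_mouth (a point): Centre of the funnel's upper rim, 174 above the counter, 100 from the hinge axis. Mouth 85 inside, 90 outside; stem 28 bore, its end 99 above the counter, 4 above the vial's rim.
- handle_pin (a point): Top of the upright black handle pin of the swing arm: round, 14 diameter, free from 122 to 174 above the counter, 172 from the hinge axis and 72 from the funnel's axis, on the far side of the funnel from the post.
- vial: Clear open milling vial, 40 outside diameter, 34 inside, 85 high, floor 3, 70 g. Origin at the centre of its underside; z is its axis. It stands in the nest, its rim 95 above the counter, the upper 47 free.
- vial_charge (a point): Point on the vial's axis 15 above its underside, in the middle of where the balls lie.
- vial_rim (a point): Centre of the vial's rim, 85 above its underside.
- timer: Bystander: white digital timer, 62x68x20. Origin at its underside.
- tape_roll: Bystander: roll of tape lying flat, 98 across, 25 high. Origin at its underside.
- forceps: Bystander: steel forceps, 133 long. Origin at its underside.
- sample_cup_3: Bystander: sample cup with green lid, 58 across, 70 high. Origin at its underside.
- tally_counter: Bystander: round white tally counter, 51 across, 21 high. Origin at its underside.
- marker_1: Bystander: marker pen with black cap, 126 long. Origin at its underside.

How it is judged:
On the way, in this order (a step that is already met when the one before it is completed fails the run):
1. all six balls lie in the vial, the vial still standing in its nest (distance between each of ball_0_center, ball_1_center, ball_2_center, ball_3_center, ball_4_center, ball_5_center and vial_charge below 0.022 m and height (world z) of vial below 0.02 m), for 0.2 s.
2. the funnel arm is swung aside, past 1.0 rad (value of joint funnel_arm above 1 rad), for 0.2 s.
At the end, for the whole second after the job is handed in: Fingers alone hold the vial: base over 98 mm above the counter (50 above the nest block), within 0.10 rad of upright, under 0.02 m/s and 0.15 rad/s, six balls inside; funnel arm past 1.0 rad; scoop let go, at rest, flat on the counter (6 mm, 0.08 rad) (distance between each of ball_0_center, ball_1_center, ball_2_center, ball_3_center, ball_4_center, ball_5_center and vial_charge below 0.022 m and height (world z) of vial above 0.098 m and angle between vial's own z axis and vertical below 0.1 rad and linear speed of each of vial, scoop below 0.02 m/s and angular speed of vial below 0.15 rad/s and contact force between the fingers and vial above 1 N and contact force between vial and stand below 0.1 N and contact force between each of vial, the arm and scoop below 0.1 N and value of joint funnel_arm above 1 rad and height (world z) of scoop below 0.006 m and angle between scoop's own z axis and vertical below 0.08 rad); the arm keeps its last pose, push and grip.
It fails at once if the vial is tipped by more than 0.3 rad (angle between vial's own z axis and vertical above 0.3 rad).
It fails at once if a bystander is pushed more than 3 cm (distance of any of timer, tape_roll, forceps, sample_cup_3, tally_counter, marker_1 from where it was at the start of the episode above 0.03 m).
It also fails if it takes over 72 s, if anything falls off the work surface, if the arm or the gripper's body presses on something with over 40 N, if the wrist force passes 120 N, or if a joint passes its speed limit or range.

## Robot

A 6-joint arm with a two-finger parallel gripper is mounted at the origin on a cart in front of the work surface, level with it; the furniture and walls round the work are solid. World frame = base frame: x ahead of the robot, y to its left, z up, the work surface at z = 0. Lengths are in m, angles in rad, forces in N, time in s.
With the tool pointing down it reaches from about 0.35 to 0.875 m from the base axis. Payload 4.2 kg.
Tool frame: the origin (TCP) lies midway between the tips of the shut fingers; the grasp point (between the pads) lies 19 mm behind it; z points along the fingers, y is the line along which they close (so a half turn about z gives the same grasp; the last joint's range is limited). The gripper opens to 87 mm and grips with 3 to 60 N. Pads are 19 mm wide; open, the fingers measure 117 mm over their backs; the gripper's body (75 mm by 190 mm) begins 51 mm behind the grasp point.
Start: joints at [-0.842, 0.385, 0.008, 0, -1.194, -0.259], TCP at [0.283, -0.557, 0.223] pointing down, gripper open.
Joint ranges: [-3.14, 3.14], [-1.21, 2.06], [-1.07, 1.41], [-3.16, 2.05], [-2.99, -0.16], [-3.1, 3.1]. Speed limits (rad/s): [2.79, 2.79, 3.14, 3.14, 3.14, 3.14].

## Interface

Orientations are given as a unit quaternion [x, y, z, w].
In Python, from cell import r gives the robot as it stands.
- The arm moves only by the shell command python3 -m creep 'ROWS'. ROWS is JSON, one flat list of numbers, 7 for each row, row after row: the shift along the world's x, y, z scaled (see below), then the turn, a rotation vector about the world's x, y, z scaled (see below), then the opening, from 0 (shut) to 1 (fully open). In form: [x, y, z, wx, wy, wz, gripper, x, y, z, wx, wy, wz, gripper, ...]. A call has 1 to 12 rows; each row is the pose to reach, as a shift and turn from the pose commanded when the call began; what a row does not reach only later rows make up. The controller multiplies each number of a shift by 0.2 m and each number of a turn by pi/2 rad. A row lasts 1/10 s, in which the tool goes at most 50 mm and 8.59 degrees, less where a joint would pass 70% of its speed; a pose out of reach is approached as far as the arm can. A call with a number of a shift or a turn outside -1 to 1 is refused whole. A call with a gripper value outside its range is refused whole. The fingers move at their own pace and stop on an object; the grip force is fixed at half the most. Time passes only in rows, so rows that repeat a pose let the fingers close. It gives the time, the measured TCP pose, the force, the opening and the grip force at its end, in the units of the state.
- r.sense(): the state, without advancing time (a new reading comes with each control period).
- r.capture(name): name is "scene" or "top" or "wrist"; returns a dict with "pixels" (400x640x3 uint8, red, green, blue), "K" (3x3 intrinsics, pixels), "R" (3x3) and "t" (3): a world point X has camera coordinates R X + t; the wrist camera has in their place "tool_from_camera" (4x4, takes a point from camera to tool coordinates, whose origin is the TCP and whose axes are the flange's). Camera axes: x right, y down, z forward; pixel columns grow to the right and rows downward; lengths in m; the calibration is good to about 2 mm. A picture is of the moment at which its call begins: read the wrist's pose just before it. There is no depth.
- r.finish_job(): hands the job in; it is judged then, once.
The state is a dict: "time_s": time; "qpos": joint angles; "dq": joint speeds; "joint_torque": joint torques, N m; "ee_pos": TCP position; "ee_rot": TCP orientation; "contact_force": force on the tool from outside, world axes, zero at the start; "ft_torque": the same for the moment, N m; "opening": finger opening in m; "grip_force": force on a finger pad.
Only numpy, scipy, OpenCV 4.12 (cv2) and the standard library are available. Lean on these libraries where they do the work, as an engineer would, in place of code of your own. Each camera call takes 0.05 s, during which the arm holds its last target. There are 200 camera calls.

## Working session

There is one attempt and no reset: what is moved stays moved. The work goes in short steps, Python scripts to look and compute and a shell command to move; the robot and the scene stay as the last step left them, time stands still between calls to the robot, and variables do not carry over. Pictures are saved under pics/ and viewed, at most 10 in all, crops included, and the job is handed in when it is done.

```bash
ls; mkdir -p pics; python3 - <<'E'
from cell import r
import cv2,pickle
s=r.sense();print(s['time_s'],s['ee_pos'],s['ee_rot'],s['opening'])
d={}
for n in("scene","top","wrist"):
    c=r.capture(n);d[n]=c;print(n,c['K'][0],{k:v for k,v in c.items() if k in('R','t','tool_from_camera')})
pickle.dump((s,d),open('c0.pkl','wb'))
for n in d: cv2.imwrite(f'pics/{n}0.png',d[n]['pixels'][:,:,::-1])
E
```

```text
pics
0.0 [ 0.28272018 -0.55674017  0.22144796] [-2.32674384e-01  9.72554082e-01  1.04924121e-03 -2.96063477e-04] 0.08710794087921064
scene [409.90475813   0.         314.51406083] {'R': array([[-0.96118078, -0.2757337 ,  0.01012072],
       [-0.13182067,  0.42667255, -0.89474792],
       [ 0.24239392, -0.86134863, -0.44645686]]), 't': array([0.4437088 , 0.20767115, 1.01573217])}
top [428.87200969   0.         314.42100879] {'R': array([[ 0.00434385, -0.99977646, -0.02069207],
       [-0.99775748, -0.00295114, -0.06686784],
       [ 0.06679183,  0.02093613, -0.99754726]]), 't': array([-0.06459661,  0.50068857,  1.44855323])}
wrist [287.05753492   0.         317.22279561] {'tool_from_camera': array([[ 1.30113705e-03, -9.68817229e-01, -2.47773049e-01,
         6.60614134e-02],
       [ 9.99998951e-01,  1.10275094e-03,  9.39454765e-04,
        -1.13748421e-04],
       [-6.36927999e-04, -2.47774011e-01,  9.68817647e-01,
        -1.61216382e-01],
       [ 0.00000000e+00,  0.00000000e+00,  0.00000000e+00,
         1.00000000e+00]])}
```

View pics/scene0.png

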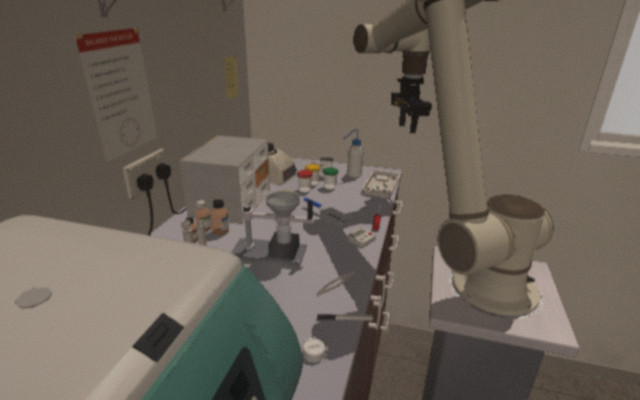

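View pics/top0.png

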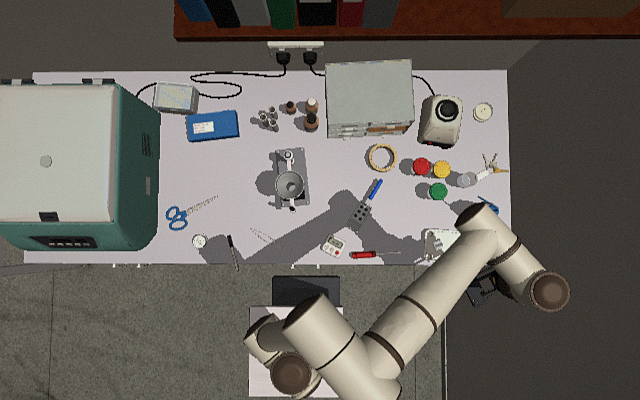

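Scene view: funnel at (284,200) over the vial (284,232), blue scoop handle at (313,202). Top view: post (288,155), funnel (290,184), pin (292,208), scoop handle (374,190), trough (360,215), with timer (333,245), forceps (262,237) and tape (381,157) nearby.

```bash
cat > h.py <<'E'
import numpy as np,cv2,pickle
from scipy.spatial.transform import Rotation as Ro
def cam(c,s=None):
    "-> K, centre, R_world_from_cam"
    if 'R' in c: return c['K'],-c['R'].T@c['t'],c['R'].T
    T=np.eye(4);T[:3,:3]=Ro.from_quat(s['ee_rot']).as_matrix();T[:3,3]=s['ee_pos']
    T=T@c['tool_from_camera'];return c['K'],T[:3,3],T[:3,:3]
def ray(c,uv,s=None):
    K,o,R=cam(c,s);d=R@np.linalg.inv(K)@[uv[0],uv[1],1];return o,d/np.linalg.norm(d)
def plane(c,uv,z,s=None):
    o,d=ray(c,uv,s);return o+d*(z-o[2])/d[2]
def tri(*rs):
    A=sum(np.eye(3)-np.outer(d,d) for o,d in rs);b=sum((np.eye(3)-np.outer(d,d))@o for o,d in rs)
    p=np.linalg.solve(A,b);return p,[np.linalg.norm(np.cross(p-o,d)) for o,d in rs]
def proj(c,X,s=None):
    K,o,R=cam(c,s);p=K@(R.T@(np.array(X)-o));return p[:2]/p[2]
E
python3 - <<'E'
from h import *
s,d=pickle.load(open('c0.pkl','rb'));c=d['top'];im=c['pixels']
hsv=cv2.cvtColor(im,cv2.COLOR_RGB2HSV)
m=cv2.inRange(hsv,(105,150,60),(130,255,255));m[:,:345]=0;m[:,395:]=0;m[:170]=0;m[215:]=0
ys,xs=np.nonzero(m);print(len(xs),xs.mean(),ys.mean(),xs.min(),xs.max(),ys.min(),ys.max())
u=(xs.mean(),ys.mean());print('handle',plane(c,u,.0265))
for n,u,z in[('trough',(360,215),.02),('post',(288,155),.14),('funnel',(290,184),.174),('pin',(292,208),.174),('timer',(333,245),.02),('forceps',(262,237),.0),('tape',(381,157),.025)]:print(n,plane(c,u,z).round(3))
cv2.imwrite('pics/topc.png',cv2.resize(im[140:260,230:390,::-1],None,fx=5,fy=5,interpolation=cv2.INTER_CUBIC))
E
```

```text
78 375.3205128205128 188.87179487179486 369 382 179 198
handle [ 0.5485605  -0.26916453  0.0265    ]
trough [ 0.46  -0.218  0.02 ]
post [0.644 0.019 0.14 ]
funnel [0.548 0.009 0.174]
pin [0.475 0.002 0.174]
timer [ 0.358 -0.126  0.02 ]
forceps [0.384 0.118 0.   ]
tape [ 0.658 -0.289  0.025]
```

View pics/topc.png

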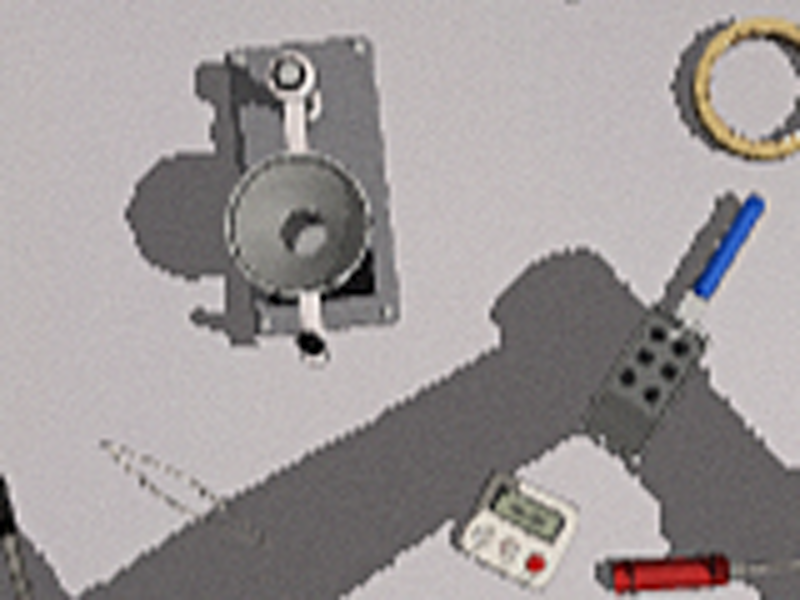

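```bash
python3 -m creep '[0.65,0.71,0,0,0,-0.31,1,0.65,0.71,0,0,0,-0.31,1,0.65,0.71,0,0,0,-0.31,1,0.65,0.71,0,0,0,-0.31,1,0.65,0.71,0,0,0,-0.31,1,0.65,0.71,0,0,0,-0.31,1]' && python3 -m creep '[0.6,0.71,0.1,0,0,-0.31,1,0.6,0.71,0.1,0,0,-0.31,1,0.6,0.71,0.1,0,0,-0.31,1,0.6,0.71,0.1,0,0,-0.31,1,0.6,0.71,0.1,0,0,-0.31,1,0.6,0.71,0.1,0,0,-0.31,1,0.6,0.71,0.1,0,0,-0.31,1]'
python3 - <<'E'
from h import *
from cell import r
s=r.sense();c=r.capture('wrist');t=r.capture('top');print(s['qpos'].round(3) if hasattr(s['qpos'],'round') else s['qpos'])
pickle.dump((s,{'wrist':c,'top':t}),open('c1.pkl','wb'));cv2.imwrite('pics/w1.png',c['pixels'][:,:,::-1])
E
```

```text
time_s: 0.75
ee_pos: [0.4137, -0.4142, 0.2224]
ee_rot: [0.007, 1.0, 0.0, -0.0]
contact_force: [-0.5, -0.4, -0.1]
opening: 0.087
grip_force: 0.0
time_s: 1.45
ee_pos: [0.5318, -0.2746, 0.2421]
ee_rot: [0.25, 0.968, -0.0, -0.001]
contact_force: [0.6, -0.2, 0.8]
opening: 0.0871
grip_force: 0.0
[-0.206  0.328 -0.028  0.    -1.216 -1.87 ]
```

View pics/w1.png

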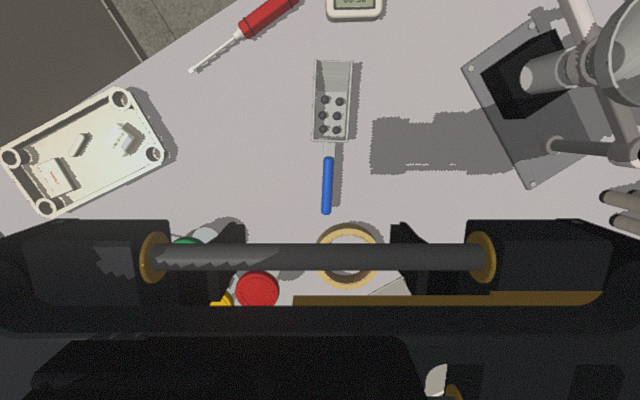

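Wrist view: scoop nose up, lip at about (317–352,60), trough back at (312–347,141), blue handle (328,157)–(326,213), all six balls near (330,113); gripper fingers are off below.

```bash
cat > scoop.py <<'E'
from h import *
s,d=pickle.load(open('c1.pkl','rb'));w=d['wrist'];_,d0=pickle.load(open('c0.pkl','rb'))
def blue(im,x0,x1,y0,y1):
    hsv=cv2.cvtColor(im,cv2.COLOR_RGB2HSV);m=cv2.inRange(hsv,(105,130,50),(130,255,255))
    k=np.zeros_like(m);k[y0:y1,x0:x1]=m[y0:y1,x0:x1];c,(a),_=0,0,0
    ys,xs=np.nonzero(k);P=np.c_[xs,ys].astype(float);c=P.mean(0);v=np.linalg.svd(P-c)[2][0] if len(P)<2000 else np.linalg.svd(P-c,full_matrices=0)[2][0]
    t=(P-c)@v;return len(P),c,c+v*t.min(),c+v*t.max()
W=blue(w['pixels'],300,360,140,225);T=blue(d0['top']['pixels'],345,395,170,215)
print(W,T)
print('centre tri',tri(ray(w,W[1],s),ray(d0['top'],T[1])))
for u in W[1:]:print(plane(w,u,.031,s).round(4))
# dark balls
g=cv2.cvtColor(w['pixels'],cv2.COLOR_RGB2GRAY)
for n,u,z in[('lipL',(316,60),.018),('lipR',(353,62),.018),('backL',(312,140),.026),('backR',(347,142),.026)]:print(n,plane(w,u,z,s).round(4))
E
python3 scoop.py
```

```text
(512, array([326.88476562, 185.2421875 ]), array([328.25010487, 156.91565503]), array([325.49748291, 214.02397868])) (80, array([375.3, 188.9]), array([381.04332612, 179.42038867]), array([369.57544018, 198.34863672]))
centre tri (array([ 0.54714819, -0.26740515,  0.03815671]), [np.float64(0.0003113151658209872), np.float64(0.00031131516582086273)])
[ 0.5484 -0.2676  0.031 ]
[ 0.5164 -0.2483  0.031 ]
[ 0.5826 -0.2883  0.031 ]
lipL [ 0.4057 -0.2052  0.018 ]
lipR [ 0.4298 -0.1662  0.018 ]
backL [ 0.4877 -0.2564  0.026 ]
backR [ 0.5118 -0.218   0.026 ]
```

```bash
python3 -m creep '[0.025,0.06,-0.25,0,0,-0.028,1,0.025,0.06,-0.5,0,0,-0.028,1,0.025,0.06,-0.75,0,0,-0.028,1,0.025,0.06,-0.9,0,0,-0.028,1,0.025,0.06,-0.95,0,0,-0.028,1,0.025,0.06,-0.95,0,0,-0.028,1,0.025,0.06,-0.95,0,0,-0.028,1]'
python3 - <<'E'
from h import *
from cell import r
s=r.sense();c=r.capture('wrist');print(s['ee_pos'],s['contact_force'])
print(proj(c,[s['ee_pos'][0],s['ee_pos'][1],.0265],s))
pickle.dump((s,{'wrist':c}),open('c2.pkl','wb'));cv2.imwrite('pics/w2.png',c['pixels'][:,:,::-1])
E
```

```text
time_s: 2.25
ee_pos: [0.5392, -0.2623, 0.0544]
ee_rot: [0.271, 0.963, -0.0, 0.002]
contact_force: [0.7, -0.6, 0.2]
opening: 0.0868
grip_force: 0.0
[ 0.53921606 -0.26225293  0.05443422] [ 0.7099205  -0.61816956  0.24478726]
[315.64401806 223.00097209]
```

View pics/w2.png

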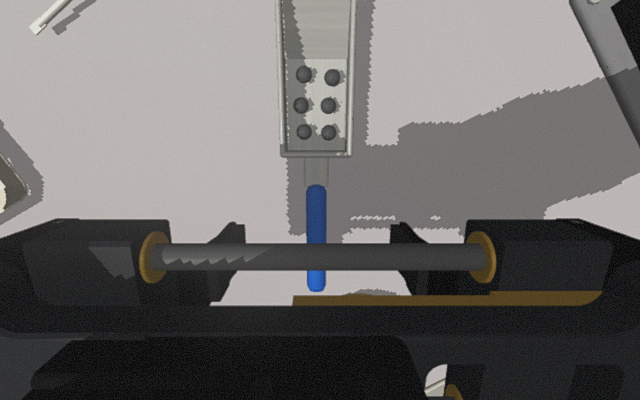

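The handle (316,185–290) is centred between the fingers (225/405) and aligned. Descend, close.

```bash
python3 -m creep '[0,0,-0.1,0,0,0,1,0,0,-0.215,0,0,0,1,0,0,-0.215,0,0,0,1,0,0,-0.215,0,0,0,1,0,0,-0.215,0,0,0,0,0,0,-0.215,0,0,0,0,0,0,-0.215,0,0,0,0,0,0,-0.215,0,0,0,0,0,0,-0.215,0,0,0,0,0,0,-0.215,0,0,0,0,0,0,-0.215,0,0,0,0,0,0,-0.215,0,0,0,0]'; python3 -m creep '[0,0,0.05,0,0,0,0,0,0,0.1,0,0,0,0,0,0,0.2,0,0,0,0,0,0,0.3,0,0,0,0,0,0,0.4,0,0,0,0,0,0,0.4,0,0,0,0]'
```

```text
time_s: 3.5
ee_pos: [0.5379, -0.2613, 0.0094]
ee_rot: [0.271, 0.963, -0.0, -0.0]
contact_force: [-0.6, -0.2, -0.4]
opening: 0.0313
grip_force: 0.0
time_s: 4.1
ee_pos: [0.5403, -0.2619, 0.0934]
ee_rot: [0.27, 0.963, -0.0, 0.004]
contact_force: [0.8, 0.2, -1.3]
opening: 0.0123
grip_force: 30.0
```

```bash
python3 - <<'E'
from h import *
from cell import r
s=r.sense();c=r.capture('wrist');t=r.capture('scene');print(s['ee_pos'],s['contact_force'],s['opening'])
pickle.dump((s,{'wrist':c,'scene':t}),open('c3.pkl','wb'))
im=np.vstack([c['pixels'],cv2.resize(t['pixels'][150:275,220:420],(640,400))]);cv2.imwrite('pics/w3.png',cv2.resize(im,(480,600))[:,:,::-1])
E
```

```text
[ 0.54025605 -0.26191517  0.0934345 ] [ 0.81126671  0.1523136  -1.34927397] 0.01227319599801399
```

View pics/w3.png

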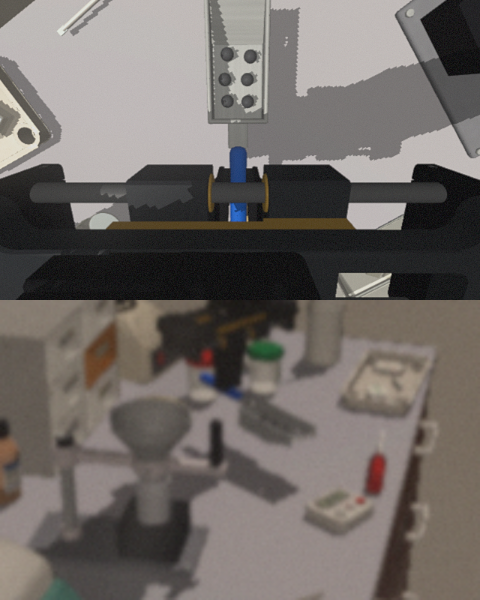

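```bash
python3 - <<'E'
from h import *
ims=[]
for f in('c2','c3'):
    s,d=pickle.load(open(f+'.pkl','rb'));im=d['wrist']['pixels']
    W=cv2.inRange(cv2.cvtColor(im,cv2.COLOR_RGB2HSV),(105,130,50),(130,255,255));W[225:]=0
    ys,xs=np.nonzero(W);print(f,'blue rows',ys.min(),ys.max(),'width',[(np.nonzero(W[r])[0].min(),np.nonzero(W[r])[0].max()) for r in(205,212,218)])
    ims.append(cv2.resize(im[0:220,250:390],None,fx=2.7,fy=2.7,interpolation=cv2.INTER_CUBIC))
_,d=pickle.load(open('c3.pkl','rb'))
cv2.imwrite('pics/w4.png',np.hstack(ims)[:,:,::-1])
E
```

```text
c2 blue rows 185 224 width [(np.int64(307), np.int64(325)), (np.int64(307), np.int64(325)), (np.int64(307), np.int64(325))]
c3 blue rows 196 224 width [(np.int64(307), np.int64(327)), (np.int64(307), np.int64(327)), (np.int64(307), np.int64(327))]
```

View pics/w4.png

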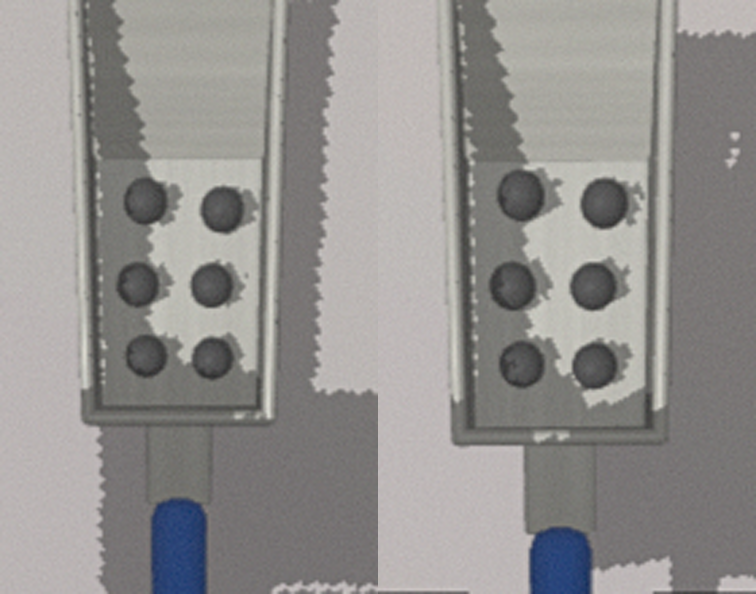

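The scoop was caught only by the handle's top edge, because the lift started before the fingers were shut. The back wall's width (71 px before, 80 px now) puts it about 25 mm too low in the fingers. I'll set it down and grip again.

```bash
python3 -m creep '[0,0,-0.05,0,0,0,0,0,0,-0.1,0,0,0,0,0,0,-0.15,0,0,0,0,0,0,-0.2,0,0,0,0,0,0,-0.24,0,0,0,0,0,0,-0.25,0,0,0,0,0,0,-0.25,0,0,0,0]';python3 -m creep '[0,0,-0.02,0,0,0,0,0,0,-0.02,0,0,0,0]'
```

```text
time_s: 4.9
ee_pos: [0.5378, -0.2613, 0.039]
ee_rot: [0.271, 0.963, -0.0, -0.0]
contact_force: [-0.1, 0.2, -1.7]
opening: 0.0124
grip_force: 30.0
time_s: 5.1
ee_pos: [0.5381, -0.2613, 0.0356]
ee_rot: [0.271, 0.963, 0.0, 0.0]
contact_force: [-0.2, -0.3, -1.5]
opening: 0.0125
grip_force: 30.0
```

```bash
python3 -m creep '[0,0,-0.02,0,0,0,0,0,0,-0.02,0,0,0,0]';python3 -m creep '[0,0,-0.015,0,0,0,0,0,0,-0.015,0,0,0,0]';python3 -m creep '[0,0,-0.015,0,0,0,0,0,0,-0.015,0,0,0,0]'
```

```text
time_s: 5.3
ee_pos: [0.5383, -0.2614, 0.0317]
ee_rot: [0.271, 0.963, -0.0, 0.0]
contact_force: [1.3, 0.0, 0.1]
opening: 0.0124
grip_force: 30.0
time_s: 5.5
ee_pos: [0.5394, -0.2619, 0.0296]
ee_rot: [0.27, 0.963, -0.0, 0.002]
contact_force: [2.3, -0.9, 4.7]
opening: 0.0125
grip_force: 30.0
time_s: 5.7
ee_pos: [0.5406, -0.2624, 0.0274]
ee_rot: [0.27, 0.963, -0.0, 0.003]
contact_force: [2.3, -2.8, 7.1]
opening: 0.0122
grip_force: 30.0
```

```bash
python3 -m creep '[0,0,0,0,0,0,0.6,0,0,0,0,0,0,0.6,0,0,0,0,0,0,0.6,0,0,0,0,0,0,0.6,0,0,0,0,0,0,0.6,0,0,0,0,0,0,0.6,0,0,-0.02,0,0,0,0.6,0,0,-0.05,0,0,0,0.6,0,0,-0.08,0,0,0,0.6,0,0,-0.08,0,0,0,0.6,0,0,-0.08,0,0,0,0.6]'
python3 - <<'E'
from h import *
from cell import r
s=r.sense();c=r.capture('wrist');print(s['ee_pos'])
pickle.dump((s,{'wrist':c}),open('c4.pkl','wb'))
cv2.imwrite('pics/w5.png',c['pixels'][:,:,::-1])
E
```

```text
time_s: 6.8
ee_pos: [0.5378, -0.2612, 0.0091]
ee_rot: [0.271, 0.963, -0.0, -0.0]
contact_force: [0.2, -0.7, -0.8]
opening: 0.0524
grip_force: 0.0
[ 0.53778333 -0.2612414   0.00914252]
```

View pics/w5.png

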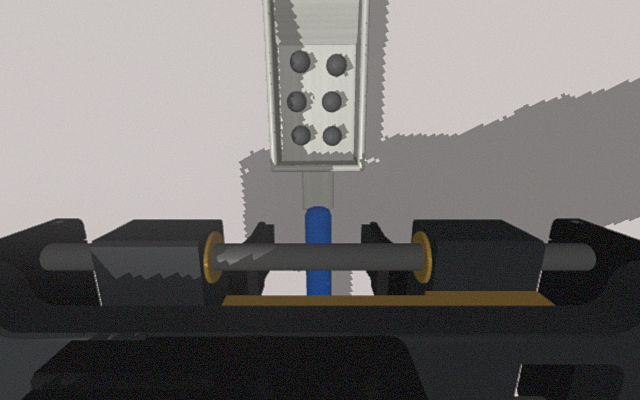

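Scoop back flat, six balls inside, handle (318) centred between the fingers. Closing fully first; measuring the stand from top+scene meanwhile.

```bash
python3 -m creep '[0,0,0,0,0,0,0,0,0,0,0,0,0,0,0,0,0,0,0,0,0,0,0,0,0,0,0,0,0,0,0,0,0,0,0,0,0,0,0,0,0,0,0,0,0,0,0,0,0,0,0,0,0,0,0,0,0,0,0,0,0,0,0,0,0,0,0,0,0,0]'
python3 - <<'E'
from h import *
s,d=pickle.load(open('c0.pkl','rb'))
t=cv2.resize(d['top']['pixels'][145:220,250:330],None,fx=5,fy=5,interpolation=cv2.INTER_CUBIC)
c=cv2.resize(d['scene']['pixels'][180:270,225:335],None,fx=5,fy=5,interpolation=cv2.INTER_CUBIC)
c=np.clip(c.astype(float)*1.8,0,255).astype(np.uint8)
o=np.zeros((550,0,3),np.uint8)
p=lambda a:cv2.copyMakeBorder(a,0,450-a.shape[0],0,0,cv2.BORDER_CONSTANT)
im=np.hstack([p(t),p(c)]);print(im.shape);cv2.imwrite('pics/st.png',im[:,:800*2,::-1] if 0 else cv2.resize(im,None,fx=.8,fy=.8)[:,:,::-1])
E
```

```text
time_s: 7.85
ee_pos: [0.5379, -0.2613, 0.0096]
ee_rot: [0.271, 0.963, -0.0, -0.0]
contact_force: [-0.5, -0.9, 0.2]
opening: 0.0136
grip_force: 30.0
(450, 950, 3)
```

View pics/st.png

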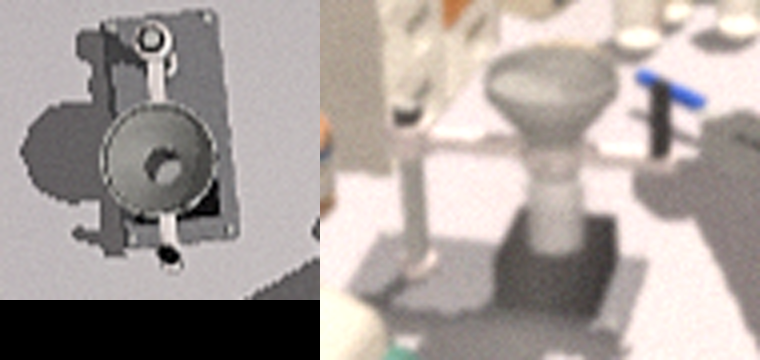

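Top crop: rim centre at (289.9,185.1) in the full image, post top (288,154.5), pin top (292,208.5). Scene crop: rim centre about (283,196.5), pin top (310,201), post top (246.8,207.5).

```bash
python3 - <<'E'
from h import *
s,d=pickle.load(open('c0.pkl','rb'));T,S=d['top'],d['scene']
P={}
for n,a,b,z in[('post',(288,154.5),(246.8,207.5),.14),('rim',(289.9,185.1),(283,196.5),.174),('pin',(292,208.5),(310,201),.174)]:
    p,e=tri(ray(T,a),ray(S,b));q=plane(T,a,z);P[n]=q;print(n,p.round(4),np.round(e,4),q.round(4),'reproj scene',proj(S,q).round(1))
print(np.linalg.norm(P['rim']-P['post']),np.linalg.norm((P['pin']-P['post'])[:2]))
# vial centre column in scene: point on stand axis below rim
print(proj(S,[*P['rim'][:2],.07]),'seen col 283.8')
# fit rim by ellipse of bright/dark contour in the top view
g=cv2.cvtColor(T['pixels'],cv2.COLOR_RGB2GRAY)
c=cv2.HoughCircles(cv2.resize(g[160:215,260:320],None,fx=4,fy=4,interpolation=cv2.INTER_CUBIC),cv2.HOUGH_GRADIENT,1,200,param1=100,param2=20,minRadius=45,maxRadius=70);print(c/4+[260,160,0] if c is not None else None)
E
```

```text
post [0.6465 0.0191 0.1322] [0.0004 0.0004] [0.6454 0.0186 0.14  ] reproj scene [246.9 204.9]
rim [0.5452 0.0093 0.1746] [0.0005 0.0005] [0.5448 0.0092 0.174 ] reproj scene [283.4 196.7]
pin [0.474  0.0027 0.1689] [0.0006 0.0006] [0.4731 0.0022 0.174 ] reproj scene [310.7 199.2]
0.10667019904717608 0.1730835269472393
[284.2974378  231.40084139] seen col 283.8
[[[289.625      184.375       13.47500038]]]
```

Triangulated heights (rim 0.175, pin 0.169, post 0.132) and the 173 mm hinge-to-pin distance agree with the text. Grip is firm (13.6 mm, 30 N), so lift.

```bash
python3 -m creep '[0,0,0.05,0,0,0,0,0,0,0.12,0,0,0,0,0,0,0.22,0,0,0,0,0,0,0.34,0,0,0,0,0,0,0.44,0,0,0,0,0,0,0.5,0,0,0,0,0,0,0.5,0,0,0,0]'
python3 - <<'E'
from h import *
from cell import r
s=r.sense();c=r.capture('wrist');_,d=pickle.load(open('c4.pkl','rb'))
a=cv2.cvtColor(d['wrist']['pixels'],cv2.COLOR_RGB2GRAY)[0:200,255:385];b=cv2.cvtColor(c['pixels'],cv2.COLOR_RGB2GRAY)[15:185,265:375]
m=cv2.matchTemplate(a,b,cv2.TM_CCOEFF_NORMED);print(cv2.minMaxLoc(m),'expect (10,15)',s['ee_pos'],s['contact_force'])
for im in(d['wrist']['pixels'],c['pixels']):
    W=cv2.inRange(cv2.cvtColor(im,cv2.COLOR_RGB2HSV),(105,130,50),(130,255,255));W[225:]=0;ys,xs=np.nonzero(W);print(ys.min(),xs.min(),xs.max())
    hc=cv2.HoughCircles(cv2.cvtColor(im,cv2.COLOR_RGB2GRAY)[:200,270:370],cv2.HOUGH_GRADIENT,1,15,param1=100,param2=12,minRadius=7,maxRadius=14);print(None if hc is None else hc[0].round(0).tolist())
E
```

```text
time_s: 8.55
ee_pos: [0.5393, -0.2616, 0.1123]
ee_rot: [0.271, 0.963, 0.0, 0.003]
contact_force: [0.5, 0.4, -1.8]
opening: 0.0137
grip_force: 30.0
(-0.07646802812814713, 0.8729369044303894, (20, 0), (10, 16)) expect (10,15) [ 0.53928553 -0.26157068  0.11227979] [ 0.52382866  0.42176385 -1.75056368]
207 305 330
[[30.0, 134.0, 10.0], [32.0, 60.0, 12.0], [62.0, 136.0, 10.0], [68.0, 64.0, 12.0], [30.0, 100.0, 13.0], [62.0, 100.0, 9.0], [22.0, 152.0, 13.0]]
206 305 329
[[62.0, 134.0, 10.0], [30.0, 134.0, 10.0], [32.0, 60.0, 12.0], [60.0, 100.0, 11.0], [68.0, 62.0, 12.0], [28.0, 100.0, 11.0]]
```

No sag, six balls still in place. Carry.

```bash
python3 -m creep '[0,0,0.15,0,0,0.02,0,0,0.05,0.3,0,0,0.06,0,0,0.15,0.45,0,0,0.11,0,0,0.27,0.6,0,0,0.16,0,0,0.4,0.72,0,0,0.21,0,0,0.53,0.8,0,0,0.26,0,0,0.65,0.8,0,0,0.31,0,0,0.74,0.8,0,0,0.34,0,0,0.78,0.8,0,0,0.35,0,0,0.8,0.8,0,0,0.35,0]' && python3 -m creep '[0.02,0.08,0,0,-0.02,0,0,0.04,0.16,0,0,-0.05,0,0,0.06,0.25,0,0,-0.08,0,0,0.09,0.34,0,0,-0.11,0,0,0.11,0.42,0,0,-0.14,0,0,0.11,0.49,0,0,-0.17,0,0,0.11,0.53,0,0,-0.2,0,0,0.11,0.55,0,0,-0.22,0,0,0.11,0.55,0,0,-0.22,0,0,0.11,0.55,0,0,-0.22,0]'
python3 -c "
from cell import r
s=r.sense();print(s['qpos'],s['ee_pos'],s['ee_rot'])"
```

```text
time_s: 9.6
ee_pos: [0.5376, -0.1007, 0.2685]
ee_rot: [-0.001, 1.0, -0.0, -0.001]
contact_force: [0.2, -0.5, -1.1]
opening: 0.0138
grip_force: 30.0
[ 1.11202340e-01  2.22508205e-01 -1.07266716e-01 -2.45638213e-04
 -1.24312855e+00 -1.67999799e+00] [ 0.53756801 -0.10069498  0.26848355] [-9.60690047e-04  9.99998977e-01 -3.33382615e-07 -1.05996733e-03]$: bad value
```

```bash
python3 -m creep '[0.02,0.08,0,0,-0.02,0,0,0.04,0.16,0,0,-0.05,0,0,0.06,0.25,0,0,-0.08,0,0,0.09,0.34,0,0,-0.11,0,0,0.11,0.42,0,0,-0.14,0,0,0.11,0.49,0,0,-0.17,0,0,0.11,0.53,0,0,-0.2,0,0,0.11,0.55,0,0,-0.22,0,0,0.11,0.55,0,0,-0.22,0,0]'; echo rc $?
```

```text
time_s: 10.5
ee_pos: [0.5585, 0.0081, 0.2684]
ee_rot: [-0.001, 0.985, -0.001, 0.171]
contact_force: [0.9, -0.7, -0.8]
opening: 0.0137
grip_force: 30.0
rc 0
```

```bash
python3 -m creep '[0.08,0,-0.01,0,-0.01,0,0,0.18,0,-0.02,0,-0.02,0,0,0.3,0,-0.04,0,-0.035,0,0,0.42,0,-0.06,0,-0.05,0,0,0.52,0,-0.07,0,-0.058,0,0,0.575,0,-0.075,0,-0.058,0,0,0.575,0,-0.075,0,-0.058,0,0,0.575,0,-0.075,0,-0.058,0,0]'
python3 - <<'E'
from h import *
from cell import r
s=r.sense();t=r.capture('top');c=r.capture('wrist');print(s['ee_pos'],s['ee_rot'],s['qpos'],s['contact_force'])
R=Ro.from_quat(s['ee_rot']).as_matrix();print('lip',s['ee_pos']+R@np.array([.144,0,-.0086]))
pickle.dump((s,{'wrist':c,'top':t}),open('c5.pkl','wb'))
E
```

```text
time_s: 11.3
ee_pos: [0.675, 0.0083, 0.254]
ee_rot: [-0.0, 0.976, -0.0, 0.216]
contact_force: [0.3, -0.0, -1.3]
opening: 0.0137
grip_force: 30.0
[0.67497488 0.00827301 0.2540442 ] [-3.81260991e-04  9.76389285e-01 -3.68802454e-04  2.16017782e-01] [ 0.30584503  0.24736476 -0.26182463  0.21094214 -0.65498409 -2.01694913] [ 0.25591734 -0.0037979  -1.25510119]
lip [0.54078628 0.00814764 0.2010974 ]
```

```bash
python3 -m creep '[0.04,-0.09,-0.01,0,0,-0.08,0,0.08,-0.195,-0.025,0,0,-0.167,0,0.08,-0.195,-0.025,0,0,-0.167,0,0.08,-0.195,-0.025,0,0,-0.167,0,0.08,-0.195,-0.025,0,0,-0.167,0]'
cat > st.py <<'E'
from h import *
from cell import r
s=r.sense();R=Ro.from_quat(s['ee_rot']).as_matrix()
print('q',np.round(s['qpos'],3),'p',np.round(s['ee_pos'],4),'F',np.round(s['contact_force'],1),'open',round(s['opening'],4),'lip',(s['ee_pos']+R@np.array([.144,0,-.0086])).round(4),'tilt',np.degrees(np.arccos(-R[2,2])).round(1),'t',s['time_s'])
E
python3 st.py
```

```text
time_s: 11.9
ee_pos: [0.6907, -0.0299, 0.2503]
ee_rot: [0.126, 0.968, -0.028, 0.215]
contact_force: [-0.2, -0.5, -1.3]
opening: 0.0135
grip_force: 30.0
q [ 0.274  0.282 -0.274  0.357 -0.663 -2.348] p [ 0.6907 -0.0299  0.2503] F [-0.2 -0.5 -1.3] open 0.0135 lip [0.5611 0.0045 0.1971] tilt 25.1 t 11.9
```

```bash
cat > kin.py <<'E'
from h import *
from scipy.optimize import least_squares
from cell import r
S=[pickle.load(open(f'c{i}.pkl','rb'))[0] for i in range(6)]+[r.sense()]
Q=np.array([s['qpos'] for s in S]);P=np.array([s['ee_pos'] for s in S]);RR=[Ro.from_quat(s['ee_rot']) for s in S]
E=lambda a,t:Ro.from_euler(a,t)
def rot(q,s4=1,s6=1):return E('z',q[0])*E('y',q[1]-q[2])*E('x',s4*q[3])*E('y',-q[4])*E('x',s6*q[5])
def fit():
    best=None
    for s4 in(1,-1):
        for s6 in(1,-1):
            Cs=[rot(q,s4,s6).inv()*R for q,R in zip(Q,RR)];C=Ro.concatenate(Cs).mean()
            e=max((C.inv()*c).magnitude() for c in Cs)
            if best is None or e<best[0]:best=(e,s4,s6,C)
    return best
err,s4,s6,C=fit()
def pos(q,k,R):
    r0,z0,l2,l3,e,d,L=k;f=q[1]-q[2]
    w=[r0+l2*np.sin(q[1])+l3*np.cos(f)+e*np.sin(f),d,z0+l2*np.cos(q[1])-l3*np.sin(f)+e*np.cos(f)]
    return E('z',q[0]).apply(w)+L*R.as_matrix()[:,2]
k0=np.array([.1,.35,.4,.4,0,-.16,.3])
K=least_squares(lambda k:np.r_[np.concatenate([pos(q,k,R)-p for q,p,R in zip(Q,P,RR)]),1e-3*(k-k0)],k0).x
lo=np.array([-3.14,-1.21,-1.07,-3.16,-2.99,-3.1]);hi=np.array([3.14,2.06,1.41,2.05,-.16,3.1])
def ik(p,R,q0):
    f=lambda q:np.r_[pos(q,K,rot(q,s4,s6)*C)-p,.3*((rot(q,s4,s6)*C).inv()*R).as_rotvec()]
    s=least_squares(f,q0);return s.x,np.linalg.norm(s.fun)
if __name__=='__main__':
    print('rot err',err,s4,s6,'K',K.round(3),'fit',max(np.linalg.norm(pos(q,K,R)-p) for q,p,R in zip(Q,P,RR)))
    s=S[-1];R0=RR[-1];p0=P[-1]
    for yaw in(165,180,195,210,225):
        n=np.array([np.cos(np.radians(yaw)),np.sin(np.radians(yaw)),0]);y=np.array([-n[1],n[0],0])
        q=Q[-1]
        for th in(25,32,40,48,56):
            t=np.radians(th);X=n*np.cos(t)-[0,0,np.sin(t)];Z=np.cross(X,y)
            R=Ro.from_matrix(np.c_[X,-y,-Z]);lip=np.array([.546,.009,.195])-.016*n
            q,e=ik(lip-R.apply([.144,0,-.0086]),R,q)
            print(yaw,th,q.round(2),'%.4f'%e,'OK' if((q>lo)&(q<hi)).all() else 'OUT')
E
python3 kin.py
```

```text
rot err 6.425880329391634e-16 -1 -1 K [-0.043  0.187  0.7    0.438 -0.047 -0.153  0.401] fit 0.036783128721938924
165 25 [ 0.32  0.27 -0.23  0.35 -0.73 -2.38] 0.0000 OK
165 32 [ 0.38  0.21 -0.33  0.56 -0.64 -2.6 ] 0.0000 OK
165 40 [ 0.46  0.16 -0.45  0.88 -0.59 -2.96] 0.0000 OK
165 48 [ 0.57  0.12 -0.58  1.24 -0.62 -3.37] 0.0000 OUT
165 56 [ 0.69  0.1  -0.71  1.52 -0.74 -3.73] 0.0000 OUT
180 25 [ 0.31  0.27 -0.23  0.21 -0.67 -2.02] 0.0000 OK
180 32 [ 0.35  0.21 -0.34  0.37 -0.52 -2.19] 0.0000 OK
180 40 [ 0.39  0.15 -0.47  0.72 -0.39 -2.56] 0.0000 OK
180 48 [ 0.46  0.1  -0.6   1.33 -0.34 -3.2 ] 0.0000 OUT
180 56 [ 0.53  0.08 -0.74  1.88 -0.46 -3.81] 0.0000 OUT
195 25 [ 0.3   0.27 -0.23  0.03 -0.64 -1.63] 0.0000 OK
195 32 [ 0.31  0.21 -0.33  0.05 -0.47 -1.66] 0.0000 OK
195 40 [ 0.31  0.16 -0.46  0.13 -0.26 -1.73] 0.0000 OK
195 48 [ 0.32  0.12 -0.58  0.9  -0.06 -2.51] 0.0000 OUT
195 56 [ 0.33  0.1  -0.71 -0.26  0.22 -1.35] 0.0000 OUT
210 25 [ 0.29  0.27 -0.23 -0.16 -0.65 -1.23] 0.0000 OK
210 32 [ 0.27  0.22 -0.32 -0.28 -0.5  -1.1 ] 0.0000 OK
210 40 [ 0.23  0.18 -0.43 -0.58 -0.34 -0.79] 0.0000 OK
210 48 [ 0.19  0.15 -0.54 -1.29 -0.26 -0.06] 0.0000 OK
210 56 [ 0.14  0.14 -0.65 -2.04 -0.35  0.72] 0.0000 OK
225 25 [ 0.28  0.27 -0.22 -0.32 -0.71 -0.87] 0.0000 OK
225 32 [ 0.23  0.24 -0.3  -0.51 -0.61 -0.66] 0.0000 OK
225 40 [ 0.16  0.21 -0.39 -0.83 -0.53 -0.31] 0.0000 OK
225 48 [ 0.09  0.2  -0.47 -1.23 -0.53  0.12] 0.0000 OK
225 56 [ 0.    0.21 -0.56 -1.58 -0.63  0.52] 0.0000 OK
```

Fitted kinematics show the last joint would leave its range at this yaw. Pouring with scoop yaw 225° stays in range, so swing round to that first.

```bash
python3 -m creep '[0.01,0.08,0,0,0,0.08,0,0.01,0.17,0,0,0,0.167,0,0,0.27,0,0,0,0.25,0,-0.01,0.36,0,0,0,0.333,0,-0.05,0.46,0,0,0,0.417,0,-0.1,0.55,0,0,0,0.5,0,-0.15,0.64,0,0,0,0.583,0,-0.195,0.725,0,0,0,0.667,0,-0.195,0.725,0,0,0,0.667,0,-0.195,0.725,0,0,0,0.667,0]';python3 st.py; python3 kin.py | grep -v '^1'
```

```text
time_s: 12.9
ee_pos: [0.6521, 0.1147, 0.2501]
ee_rot: [-0.374, 0.902, 0.082, 0.201]
contact_force: [-0.3, 0.2, -1.3]
opening: 0.0137
grip_force: 30.0
q [ 0.321  0.275 -0.06  -0.253 -0.855 -0.977] p [0.6521 0.1147 0.2501] F [-0.3  0.2 -1.3] open 0.0137 lip [0.5573 0.0199 0.1969] tilt 25.1 t 12.9
rot err 4.440892098500626e-16 -1 -1 K [ 0.032  0.171  0.525  0.392  0.016 -0.159  0.31 ] fit 0.03446927675351326
210 25 [ 0.32  0.28 -0.14 -0.13 -0.72 -1.29] 0.0000 OK
210 32 [ 0.3   0.21 -0.24 -0.21 -0.58 -1.2 ] 0.0000 OK
210 40 [ 0.28  0.15 -0.35 -0.39 -0.42 -1.03] 0.0000 OK
210 48 [ 0.25  0.09 -0.45 -0.78 -0.28 -0.63] 0.0000 OK
210 56 [ 0.23  0.05 -0.56 -1.56 -0.25  0.16] 0.0000 OK
225 25 [ 0.33  0.27 -0.15 -0.27 -0.77 -0.95] 0.0000 OK
225 32 [ 0.29  0.22 -0.23 -0.42 -0.66 -0.8 ] 0.0000 OK
225 40 [ 0.25  0.17 -0.32 -0.67 -0.56 -0.55] 0.0000 OK
225 48 [ 0.19  0.13 -0.41 -1.01 -0.51 -0.2 ] 0.0000 OK
225 56 [ 0.14  0.11 -0.5  -1.4  -0.53  0.21] 0.0000 OK
```

```bash
python3 -m creep '[-0.018,-0.018,0.0575,0.0393,-0.0393,0,0,-0.04,-0.04,0.1125,0.0786,-0.0786,0,0,-0.052,-0.052,0.14,0.098,-0.098,0,0,-0.065,-0.065,0.1645,0.118,-0.118,0,0,-0.079,-0.079,0.19,0.1375,-0.1375,0,0,-0.093,-0.093,0.213,0.157,-0.157,0,0,-0.108,-0.108,0.236,0.177,-0.177,0,0,-0.124,-0.124,0.2585,0.1965,-0.1965,0,0,-0.14,-0.14,0.28,0.216,-0.216,0,0,-0.157,-0.157,0.3,0.236,-0.236,0,0,-0.178,-0.178,0.3225,0.259,-0.259,0,0,-0.178,-0.178,0.3225,0.259,-0.259,0,0]';python3 st.py
```

```text
time_s: 14.1
ee_pos: [0.6157, 0.0771, 0.3135]
ee_rot: [-0.334, 0.809, 0.184, 0.448]
contact_force: [1.1, -0.4, -0.3]
opening: 0.0136
grip_force: 30.0
q [-0.061  0.119 -0.149 -1.049 -0.817 -0.161] p [0.6157 0.0771 0.3135] F [ 1.1 -0.4 -0.3] open 0.0136 lip [0.5563 0.018  0.196 ] tilt 57.9 t 14.1
```

```bash
python3 -m creep '[0,0,0,0.018,-0.018,0,0,0,0,0,0.018,-0.018,0,0,0,0,0,0.018,-0.018,0,0,0,0,0,0.018,-0.018,0,0,0,0,0,0.018,-0.018,0,0,0,0,0,0.018,-0.018,0,0,0,0,0,0.018,-0.018,0,0]'
python3 - <<'E'
from h import *
from cell import r
s=r.sense();c=r.capture('wrist');t=r.capture('scene');T=r.capture('top');print(s['contact_force'],s['time_s'])
pickle.dump((s,{'wrist':c,'scene':t,'top':T}),open('c6.pkl','wb'))
a=cv2.resize(c['pixels'][:230],(800,288));b=cv2.resize(t['pixels'][170:270,215:340],(400,310));b=np.clip(b*1.6,0,255).astype(np.uint8);e=cv2.resize(T['pixels'][140:260,230:390],(400,310))
cv2.imwrite('pics/p6.png',np.vstack([a,np.hstack([b,e])])[:,:,::-1])
E
```

```text
time_s: 14.8
ee_pos: [0.6164, 0.0794, 0.3141]
ee_rot: [-0.332, 0.799, 0.192, 0.464]
contact_force: [0.1, 0.0, -0.4]
opening: 0.0137
grip_force: 30.0
[ 0.13210813  0.01516182 -0.4251904 ] 14.8
```

View pics/p6.png

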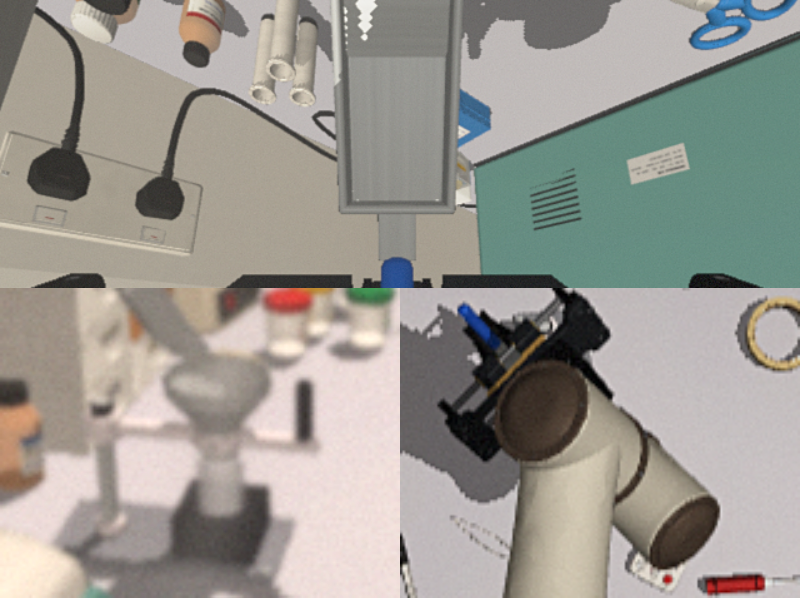

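Wrist part: the scoop trough is empty. Scene part: funnel arm and vial undisturbed. Level out and carry the scoop back to its original spot.

```bash
python3 -m creep '[0,0,0.02,-0.04,0.04,0,0,0,0,0.02,-0.1,0.1,0,0,0,0,0.02,-0.16,0.16,0,0,0,0,0.02,-0.22,0.22,0,0,0,0,0.02,-0.28,0.28,0,0,0,0,0.02,-0.34,0.34,0,0,0,0,0.02,-0.4,0.4,0,0,0,0,0.02,-0.473,0.473,0,0,0,0,0.02,-0.473,0.473,0,0,0,0,0.02,-0.473,0.473,0,0,0,0,0.02,-0.473,0.473,0,0]';python3 st.py
python3 -m creep '[-0.05,-0.12,0,0,0,-0.07,0,-0.1,-0.28,0,0,0,-0.15,0,-0.15,-0.44,0,0,0,-0.24,0,-0.18,-0.6,-0.1,0,0,-0.32,0,-0.2,-0.75,-0.2,0,0,-0.38,0,-0.2,-0.85,-0.3,0,0,-0.425,0,-0.2,-0.85,-0.3,0,0,-0.425,0]';python3 st.py
python3 -m creep '[-0.04,-0.2,-0.05,0,0,-0.08,0,-0.09,-0.4,-0.1,0,0,-0.17,0,-0.14,-0.6,-0.15,0,0,-0.26,0,-0.18,-0.76,-0.2,0,0,-0.34,0,-0.19,-0.85,-0.25,0,0,-0.4,0,-0.19,-0.85,-0.3,0,0,-0.425,0,-0.19,-0.85,-0.3,0,0,-0.425,0,-0.19,-0.85,-0.3,0,0,-0.425,0]';python3 st.py
```

```text
time_s: 16.05
ee_pos: [0.6161, 0.0789, 0.3181]
ee_rot: [-0.383, 0.924, 0.001, 0.001]
contact_force: [-0.4, 0.4, -0.5]
opening: 0.0134
grip_force: 30.0
q [ 3.870e-01  3.310e-01  1.640e-01 -1.000e-03 -1.402e+00 -1.171e+00] p [0.6161 0.0789 0.3181] F [-0.4  0.4 -0.5] open 0.0134 lip [ 0.5143 -0.0231  0.3263] tilt 0.2 t 16.05
time_s: 16.75
ee_pos: [0.5735, -0.0936, 0.256]
ee_rot: [-0.057, 0.998, 0.001, -0.001]
contact_force: [-0.2, 0.1, -0.2]
opening: 0.0137
grip_force: 30.0
q [ 0.116  0.29  -0.046 -0.002 -1.237 -1.572] p [ 0.5735 -0.0936  0.256 ] F [-0.2  0.1 -0.2] open 0.0137 lip [ 0.4305 -0.11    0.265 ] tilt 0.2 t 16.75
time_s: 17.55
ee_pos: [0.5387, -0.2608, 0.1995]
ee_rot: [0.27, 0.963, -0.0, 0.002]
contact_force: [0.2, -0.3, -0.1]
opening: 0.0135
grip_force: 30.0
q [-1.800e-01  3.550e-01 -9.800e-02  1.000e-03 -1.115e+00 -1.937e+00] p [ 0.5387 -0.2608  0.1995] F [ 0.2 -0.3 -0.1] open 0.0135 lip [ 0.4156 -0.186   0.2076] tilt 0.2 t 17.55
```

```bash
python3 -m creep '[0,0,-0.15,0,0,0,0,0,0,-0.35,0,0,0,0,0,0,-0.55,0,0,0,0,0,0,-0.75,0,0,0,0,0,0,-0.87,0,0,0,0,0,0,-0.91,0,0,0,0,0,0,-0.925,0,0,0,0,0,0,-0.925,0,0,0,0,0,0,-0.925,0,0,0,0]';python3 st.py;python3 -m creep '[0,0,-0.01,0,0,0,0,0,0,-0.01,0,0,0,0]';python3 st.py
```

```text
time_s: 18.45
ee_pos: [0.5398, -0.2611, 0.015]
ee_rot: [0.27, 0.963, -0.0, 0.003]
contact_force: [0.4, 0.4, -0.5]
opening: 0.0142
grip_force: 30.0
q [-1.800e-01  5.590e-01 -2.960e-01  1.000e-03 -7.110e-01 -1.939e+00] p [ 0.5398 -0.2611  0.015 ] F [ 0.4  0.4 -0.5] open 0.0142 lip [ 0.4168 -0.1861  0.0229] tilt 0.3 t 18.45
time_s: 18.65
ee_pos: [0.5387, -0.2609, 0.0118]
ee_rot: [0.271, 0.963, -0.0, 0.001]
contact_force: [-0.0, 0.1, -0.7]
opening: 0.0135
grip_force: 30.0
q [-1.810e-01  5.630e-01 -2.990e-01  1.000e-03 -7.060e-01 -1.939e+00] p [ 0.5387 -0.2609  0.0118] F [-0.   0.1 -0.7] open 0.0135 lip [ 0.4158 -0.1859  0.02  ] tilt 0.1 t 18.65
```

```bash
python3 -m creep '[0,0,-0.008,0,0,0,0,0,0,-0.008,0,0,0,0,0,0,-0.008,0,0,0,0]';python3 -m creep '[0,0,0,0,0,0,0.6,0,0,0,0,0,0,0.6,0,0,0,0,0,0,0.6,0,0,0,0,0,0,0.6,0,0,0,0,0,0,0.6,0,0,0,0,0,0,0.6,0,0,0,0,0,0,0.6]'; python3 -m creep '[0,0,0.1,0,0,0,0.6,0,0,0.3,0,0,0,0.6,0,0,0.5,0,0,0,0.6,0,0,0.75,0,0,0,0.6,0,0,0.95,0,0,0,0.6,0,0,1,0,0,0,0.6,0,0,1,0,0,0,0.6]'
python3 - <<'E'
from h import *
from cell import r
s=r.sense();w=r.capture('wrist');t=r.capture('top');pickle.dump((s,{'wrist':w,'top':t}),open('c7.pkl','wb'))
m=cv2.inRange(cv2.cvtColor(w['pixels'],cv2.COLOR_RGB2HSV),(105,130,50),(130,255,255));m[225:]=0
n,l,st,c=cv2.connectedComponentsWithStats(m);print([ (a[:5].tolist()) for a in st[1:] if a[4]>50])
i=1+np.argmax(st[1:,4]);ys,xs=np.nonzero(l==i)
print([plane(w,u,.031,s).round(4) for u in((xs[ys==ys.min()].mean(),ys.min()),(xs.mean(),ys.mean()),(xs[ys==ys.max()].mean(),ys.max()))],s['ee_pos'])
E
```

```text
time_s: 18.95
ee_pos: [0.5387, -0.261, 0.0098]
ee_rot: [0.271, 0.963, -0.0, 0.001]
contact_force: [-0.1, 0.6, 0.5]
opening: 0.0138
grip_force: 30.0
time_s: 19.65
ee_pos: [0.5383, -0.2608, 0.0095]
ee_rot: [0.271, 0.963, -0.0, 0.001]
contact_force: [-0.8, 0.1, -0.2]
opening: 0.0511
grip_force: 0.0
time_s: 20.35
ee_pos: [0.5392, -0.261, 0.2117]
ee_rot: [0.271, 0.963, 0.0, 0.003]
contact_force: [-0.7, 0.4, -0.6]
opening: 0.0521
grip_force: 0.0
[[312, 160, 10, 62, 606]]
[array([ 0.5186, -0.2475,  0.031 ]), array([ 0.5502, -0.2668,  0.031 ]), array([ 0.5836, -0.2878,  0.031 ])] [ 0.53919702 -0.2609866   0.21165186]
```

```bash
python3 -m creep '[0,0.15,0.1,0,0,0.02,0.35,-0.02,0.4,0.2,0,0,0.04,0.35,-0.03,0.65,0.22,0,0,0.06,0.35,-0.04,0.85,0.22,0,0,0.07,0.35,-0.05,1,0.22,0,0,0.07,0.35,-0.05,1,0.22,0,0,0.07,0.35]'; python3 -m creep '[0,0.19,0,0,0,0,0.35,0,0.19,0,0,0,0,0.35,0,0.19,0,0,0,0,0.35,0,0.19,0,0,0,0,0.35]'
python3 - <<'E'
from h import *
from cell import r
s=r.sense();w=r.capture('wrist');t=r.capture('top');pickle.dump((s,{'wrist':w,'top':t}),open('c8.pkl','wb'))
print(s['ee_pos'],s['ee_rot'])
pr=lambda X:proj(w,X,s).round(0)
print('pin top',pr([.4735,.0025,.174]),'pin bot',pr([.4735,.0025,.122]),'rim',pr([.546,.009,.174]),'post',pr([.6455,.0187,.14]))
g=w['pixels'].max(2);m=(g<55).astype(np.uint8);m[222:]=0
n,l,st,c=cv2.connectedComponentsWithStats(m)
for a,b in zip(st[1:],c[1:]):
    if a[4]>60:print(a.tolist(),b.round(1))
E
```

```text
time_s: 21.05
ee_pos: [0.5272, -0.0579, 0.2512]
ee_rot: [0.215, 0.977, -0.001, -0.002]
contact_force: [-0.2, -0.7, -0.4]
opening: 0.0306
grip_force: 0.0
time_s: 21.45
ee_pos: [0.528, -0.0237, 0.2523]
ee_rot: [0.218, 0.976, -0.001, -0.0]
contact_force: [0.7, 0.6, -0.1]
opening: 0.0303
grip_force: 0.0
[ 0.52799587 -0.02369639  0.25230732] [ 2.17710152e-01  9.76013105e-01 -7.10954594e-04 -4.51633531e-04]
pin top [317. 132.] pin bot [317. 131.] rim [359. 206.] post [400. 276.]
[341, 144, 23, 16, 177] [352.3 151.5]
[311, 160, 21, 13, 64] [321.5 165.6]
[380, 219, 89, 3, 183] [423.2 220.5]
[553, 218, 33, 4, 85] [567.6 219.9]
[167, 220, 88, 2, 136] [206.8 220.6]
```

```bash
python3 - <<'E'
from h import *
s,d=pickle.load(open('c8.pkl','rb'));w=d['wrist'];g=cv2.cvtColor(w['pixels'],cv2.COLOR_RGB2GRAY)
for y in range(90,224,5):print(y,''.join('%4d'%g[y,x] for x in range(280,440,6)))
E
```

```text
90  187 185 187 188 186 187 187 185 187 187 187 186 184 186 186 184 185 185 184 184 188 186 189 187 187 183 185
95  188 186 187 189 187 188 186 190 187 183 184 184 184 188 187 185 183 185 183 185 185 183 182 183 182 181 184
100  184 185 186 184 190 185 187 188 186 189 187 187 185 183 186 183 189 184 185 182 184 186 184 186 185 184 181
105  186 188 187 184 186 185 186 186 186 186 190 188 186 185 184 186 186 188 185 186 186 183 183 187 188 184 182
110  188 186 187 186 186 187 186 185 188 187 187 185 181 184 185 185 183 185 182 185 187 187 183 185 189 184 183
115  188 185 184 184 188 187 187 184 184 186 185 187 183 185 118 188 186 188 187 184 181 184 186 186 183 182 186
120  186 187 186 185 187 190 188 174 185 189 188 183 185 121 117 123 121 118 117 189 186 185 187 183 182 183 183
125  186 187 189 188 184 175 218 212 189 186 186 184 178 121 119 121 117 117 174 138 174 186 186 186 190 184 132
130  186 185 187 186 184 180  76  66  96 187 187 129 168  90 117 119 119 119 118 118 113 115 116 117 119 118 117
135  187 187 187 187 185 186  75  62  53 186 133 141 141 140 121 118 127 118 121 121 
[... 1248 characters left out ...]
67 117 114 193 181 186
195  187 188 183 184 184 188 109  99 101  99  98  76  79  94  90  77  94  97  96  98  92  78 111 183 186 187 186
200  187 188 183 189 185 184  81  93 101  94  99  80  81  87  79 100  99  97  97  98  96  80  89 186 185 183 184
205  184 188 185 185 185 185  77 104 102 103 103 104  83  83  80 103 100  96 100  90  97  80  92 184 183 184 185
210  190 182 186 186 187 186  79 100 102 107 105 105 111 138 145  98 106 101 102  93  95  76  93 188 187 186 184
215  186 189 187 189 186 186  88 102 105 106 114 131 135 143 148 101 101  99  92  95 102  74 113 113 136 186 185
220  189 187 186 186 186 185 115 107 103 106 127 128 142 146 150 152 160  31  38  41  22  27  27  33  26  44  44
```

```bash
python3 - <<'E'
from h import *
s,d=pickle.load(open('c8.pkl','rb'));w=d['wrist'];g=cv2.cvtColor(w['pixels'],cv2.COLOR_RGB2GRAY)
m=np.zeros_like(g);m[124:147,310:335]=g[124:147,310:335]<115
n,l,st,c=cv2.connectedComponentsWithStats(m);i=1+np.argmax(st[1:,4]);print(st[i],c[i])
print(plane(w,c[i],.174,s),plane(w,c[i],.15,s)); T=pickle.load(open('c0.pkl','rb'))[1]['top']
print(tri(ray(w,c[i],s),ray(T,(292,208.5))),plane(w,(361,206),.174,s))
E
```

```text
[314 127  17  17 214] [321.94859813 134.91588785]
[0.47732635 0.00534275 0.174     ] [0.4782177  0.00535619 0.15      ]
(array([0.47767546, 0.00574913, 0.12011429]), [np.float64(0.0016933640717001338), np.float64(0.0016933640717002154)]) [0.54637648 0.01070283 0.174     ]
```

```bash
python3 -m creep '[-0.13,0.07,0,0,0,0,0.35,-0.255,0.14,0,0,0,0,0.35,-0.255,0.14,0,0,0,0,0.35,-0.255,0.14,-0.1,0,0,0,0.35,-0.255,0.14,-0.2,0,0,0,0.35,-0.255,0.14,-0.32,0,0,0,0.35,-0.255,0.14,-0.45,0,0,0,0.35,-0.255,0.14,-0.55,0,0,0,0.35,-0.255,0.14,-0.57,0,0,0,0.35,-0.255,0.14,-0.57,0,0,0,0.35]';python3 st.py;python3 -m creep '[0,0,0,0,0,0,0,0,0,0,0,0,0,0,0,0,0,0,0,0,0,0,0,0,0,0,0,0,0,0,0,0,0,0,0,0,0,0,0,0,0,0]';python3 st.py
```

```text
time_s: 22.55
ee_pos: [0.4777, 0.0045, 0.1392]
ee_rot: [0.218, 0.976, -0.001, 0.0]
contact_force: [0.2, -0.9, 0.1]
opening: 0.0306
grip_force: 0.0
q [ 3.510e-01  2.200e-01 -4.640e-01  2.000e-03 -8.870e-01 -2.362e+00] p [0.4777 0.0045 0.1392] F [ 0.2 -0.9  0.1] open 0.0306 lip [0.3473 0.0657 0.1477] tilt 0.1 t 22.55
time_s: 23.15
ee_pos: [0.4777, 0.0052, 0.1403]
ee_rot: [0.217, 0.976, -0.0, 0.001]
contact_force: [-1.8, -0.6, 5.2]
opening: 0.0133
grip_force: 30.0
q [ 3.530e-01  2.170e-01 -4.640e-01  2.000e-03 -8.870e-01 -2.362e+00] p [0.4777 0.0052 0.1403] F [-1.8 -0.6  5.2] open 0.0133 lip [0.3473 0.0662 0.1486] tilt 0.1 t 23.15
```

```bash
python3 -m creep '[-0.001,0.05,0,0,0,-0.01,0,-0.002,0.1125,0,0,0,-0.02,0,0.011,0.224,0,0,0,-0.04,0,0.038,0.333,0,0,0,-0.06,0,0.079,0.438,0,0,0,-0.08,0,0.134,0.5365,0,0,0,-0.1,0,0.134,0.5365,0,0,0,-0.1,0]';python3 st.py
```

```text
time_s: 23.85
ee_pos: [0.5043, 0.1149, 0.1399]
ee_rot: [0.293, 0.956, 0.0, 0.0]
contact_force: [-6.2, 3.2, 8.2]
opening: 0.0131
grip_force: 30.0
q [ 0.538  0.282 -0.373 -0.    -0.916 -2.703] p [0.5043 0.1149 0.1399] F [-6.2  3.2  8.2] open 0.0131 lip [0.385  0.1955 0.1485] tilt 0.0 t 23.85
```

```bash
python3 -m creep '[0.066,0.09,0,0,0,-0.01,0,0.145,0.1715,0,0,0,-0.03,0,0.233,0.2415,0,0,0,-0.05,0,0.329,0.2995,0,0,0,-0.07,0,0.4325,0.3435,0,0,0,-0.085,0,0.5405,0.375,0,0,0,-0.085,0,0.61,0.388,0,0,0,-0.085,0,0.61,0.388,0,0,0,-0.085,0,0.61,0.388,0,0,0,-0.085,0]';python3 st.py
```

```text
time_s: 24.75
ee_pos: [0.626, 0.1905, 0.1394]
ee_rot: [0.356, 0.934, 0.0, 0.001]
contact_force: [-1.5, 1.4, 2.0]
opening: 0.0132
grip_force: 30.0
q [ 5.420e-01  4.970e-01 -2.900e-02  1.000e-03 -1.044e+00 -2.842e+00] p [0.626  0.1905 0.1394] F [-1.5  1.4  2. ] open 0.0132 lip [0.5186 0.2864 0.1479] tilt 0.1 t 24.75
```

```bash
python3 -m creep '[0,0,0,0,0,0,0.32,0,0,0,0,0,0,0.32,0,0,0,0,0,0,0.32,0,0,0,0,0,0,0.32,0,0,0.1,0,0,0,0.32,0,0,0.25,0,0,0,0.32,0,0,0.42,0,0,0,0.32,0,0,0.6,0,0,0,0.32,0,0,0.6,0,0,0,0.32]';python3 st.py; python3 -m creep '[-0.01,-0.08,0,0,0,0.08,1,-0.02,-0.2,0,0,0,0.17,1,-0.04,-0.33,0,0,0,0.26,1,-0.06,-0.46,0,0,0,0.35,1,-0.08,-0.58,0,0,0,0.44,1,-0.1,-0.7,0,0,0,0.53,1,-0.1,-0.8,0,0,0,0.6,1,-0.1,-0.82,0,0,0,0.63,1,-0.1,-0.82,0,0,0,0.63,1,-0.1,-0.82,0,0,0,0.63,1]';python3 st.py
cat > look.py <<'E'
from h import *
from cell import r
s=r.sense();w=r.capture('wrist');t=r.capture('top');c=r.capture('scene');pickle.dump((s,{'wrist':w,'top':t,'scene':c}),open('c9.pkl','wb'))
pr=lambda X:proj(w,X,s).round(0)
for z in(.018,.048,.095):print(z,pr([.547,.01,z]))
g=cv2.cvtColor(w['pixels'],cv2.COLOR_RGB2GRAY);u,v=map(int,pr([.547,.01,.095]))
for y in range(max(0,v-66),min(v+60,222),5):print(y,''.join('%4d'%g[y,x] for x in range(u-72,u+73,6)))
print(u-72)
E
python3 look.py
```

```text
time_s: 25.65
ee_pos: [0.6287, 0.1907, 0.2662]
ee_rot: [0.356, 0.934, 0.004, 0.005]
contact_force: [0.8, 0.5, 0.8]
opening: 0.0277
grip_force: 0.0
q [ 0.542  0.41   0.154  0.004 -1.303 -2.842] p [0.6287 0.1907 0.2662] F [0.8 0.5 0.8] open 0.0277 lip [0.5211 0.2864 0.2738] tilt 0.7 t 25.65
time_s: 26.65
ee_pos: [0.606, 0.0261, 0.2591]
ee_rot: [-0.13, 0.992, 0.0, 0.0]
contact_force: [-0.2, 0.6, 0.1]
opening: 0.0863
grip_force: 0.0
q [ 0.31   0.331  0.019 -0.    -1.258 -1.621] p [0.606  0.0261 0.2591] F [-0.2  0.6  0.1] open 0.0863 lip [ 0.4668 -0.0109  0.2676] tilt 0.1 t 26.65
0.018 [317. 128.]
0.048 [317. 128.]
0.095 [316. 129.]
63  172 173 171 171 166 175 170 167 171 170 170 172 169 169 172 172 166 172 172 172 175 175 173 170 172
68  173 173 175 169 172 175 175 170 172 170 171 169 172 171 173 172 170 171 177 169 170 171 171 169 172
73  174 172 173 168 170 170 172 172 171 172 170 170 169 172 171 171 169 169 169 171 176 171 171 173 172
78  167 170 169 172 171 170 171 168 175 171 171 170 171 171 168 172 168 172 171 170 170 170 172 172 171
83  171 173 174 170 170 170 171 174 175 174 170 
[... 1561 characters left out ...]
27 126  83  82  58  48  51  51  87  81 111 169 171 170 167 171 165
163  170 170 171 171 171 169 133 130 129 123 124 124 128 126 126 114  85  89 136 171 172 169 167 172 172
168  164 169 176 172 171 171 127 128 127 127 128 125 122 126 123 129 126 111 169 168 169 168 165 169 168
173  175 168 171 169 170 170 129 130 125 125 125 121 129 126 122 123 129 135 171 168 171 167 168 168 171
178  171 172 169 171 169 160 128 126 129 125 128 129 128 129 126 127 129 175 170 170 170 171 171 168 168
183  168 169 168 171 171 160 128 128 122 126 125 126 123 127 128 126 130 173 170 165 171 166 173 169 168
188  169 170 168 171 169 132 129 129 124 125 118 126 123 127 128 124 122 168 170 172 171 171 168 173 167
244
```

```bash
python3 - <<'E'
from h import *
s,d=pickle.load(open('c9.pkl','rb'));w=d['wrist'];g=cv2.cvtColor(w['pixels'],cv2.COLOR_RGB2GRAY)
p=cv2.resize(g[95:165,275:360],None,fx=4,fy=4,interpolation=cv2.INTER_CUBIC)
h=cv2.HoughCircles(p,cv2.HOUGH_GRADIENT,1,8,param1=120,param2=18,minRadius=52,maxRadius=84)
if h is not None:
    for a in h[0][:8]:
        u=a[:2]/4+[275,95];print(u,a[2]/4,'r mm@.095',(a[2]/4*.32/287*1e3).round(1),plane(w,u,.095,s).round(4),plane(w,u,.048,s).round(4))
for y in range(106,158,2):print(y,''.join('%4d'%v for v in g[y,286:350:2]))
E
```

```text
[316.375 130.875] 17.95 r mm@.095 20.0 [0.5492 0.0105 0.095 ] [0.5503 0.0107 0.048 ]
[316.625 132.875] 16.45 r mm@.095 18.3 [0.5512 0.0113 0.095 ] [0.5526 0.0116 0.048 ]
[314.625 132.125] 17.125 r mm@.095 19.1 [0.551  0.0089 0.095 ] [0.5523 0.0089 0.048 ]
[318.375 130.875] 17.075 r mm@.095 19.0 [0.5486 0.0126 0.095 ] [0.5496 0.0131 0.048 ]
[318.875 127.625] 13.875 r mm@.095 15.5 [0.5451 0.0122 0.095 ] [0.5456 0.0127 0.048 ]
[315.875 128.375] 15.6 r mm@.095 17.4 [0.5468 0.0092 0.095 ] [0.5475 0.0093 0.048 ]
[313.625 129.375] 15.075 r mm@.095 16.8 [0.5484 0.0071 0.095 ] [0.5494 0.0068 0.048 ]
[315.625 126.125] 13.4 r mm@.095 14.9 [0.5445 0.0084 0.095 ] [0.5449 0.0082 0.048 ]
106  139 135 133  65  57  62  67  63  60  58  60  58  55  55  60  63  62  58  57  56  59  56  59  56  54  53  54  52  59  64  74 110
108  136 135 130  54  60  62  61  61  63  58  57  55  59  51  63  57  58  57  59  59  61  56  54  58  59  62  54  57  56  56  53 100
110  137 135 122  54  65  57  59  58  57  59  63  51  58  58  58  56  52  57  50  59  55  58  58  51  59  53  59  49  55  55  53  84
112  131 132 124  5
[... 2339 characters left out ...]
 43  44  44  46  45  89  82  86  83
148  104  56  56  49  50  56  58  57  46  55  52  60  88 145 154 154 153 143  80  49  42  44  40  40  41  45  42  48  83  85  89  82
150   88  56  54  59  53  54  56  52  52  52  53  49  47  51  48  55  38  41  40  44  41  38  40  52  44  44  42  54  93  87  88  84
152   65  54  53  54  55  57  47  51  54  55  55  51  48  52  49  51  52  49  48  42  51  35  43  35  41  45  39  57  86  86  84  90
154  114 100  72  61  57  52  55  49  53  53  49  54  58  48  54  54  52  50  49  48  41  41  40  46  41  39  43  70  87  89  79  92
156  128 133 134 137 132 115  82  68  59  53  50  53  53  52  50  48  48  49  48  45  50  45  50  49  51  47  51  81  90  88  82  97
```

Rim ring: centre (316,131), radius 18 px = 20.0 mm at z=0.095, so vial axis at (0.549,0.0105), with ball-dark blobs inside. Lower over it.

```bash
python3 -m creep '[-0.1,-0.03,0,0,0,0,1,-0.2,-0.055,0,0,0,0,1,-0.285,-0.078,0,0,0,0,1,-0.285,-0.078,-0.15,0,0,0,1,-0.285,-0.078,-0.32,0,0,0,1,-0.285,-0.078,-0.5,0,0,0,1,-0.285,-0.078,-0.6,0,0,0,1,-0.285,-0.078,-0.6,0,0,0,1]';python3 st.py;python3 -m creep '[0,0,-0.1,0,0,0,1,0,0,-0.2,0,0,0,1,0,0,-0.3,0,0,0,1,0,0,-0.38,0,0,0,1,0,0,-0.415,0,0,0,1,0,0,-0.415,0,0,0,1,0,0,-0.415,0,0,0,1]';python3 st.py
```

```text
time_s: 27.6
ee_pos: [0.547, 0.0104, 0.1363]
ee_rot: [-0.13, 0.992, -0.0, -0.003]
contact_force: [-0.4, -0.1, -0.4]
opening: 0.0869
grip_force: 0.0
q [ 3.150e-01  3.360e-01 -3.020e-01 -1.000e-03 -9.390e-01 -1.625e+00] p [0.547  0.0104 0.1363] F [-0.4 -0.1 -0.4] open 0.0869 lip [ 0.4079 -0.0267  0.1458] tilt 0.3 t 27.6
time_s: 28.3
ee_pos: [0.5502, 0.0108, 0.0577]
ee_rot: [-0.13, 0.991, 0.0, 0.002]
contact_force: [-0.1, 0.4, -0.2]
opening: 0.0868
grip_force: 0.0
q [ 3.150e-01  4.350e-01 -3.860e-01  1.000e-03 -7.460e-01 -1.624e+00] p [0.5502 0.0108 0.0577] F [-0.1  0.4 -0.2] open 0.0868 lip [ 0.4111 -0.0264  0.0658] tilt 0.2 t 28.3
```

```bash
python3 -m creep '[0,0,0,0,0,0,0,0,0,0,0,0,0,0,0,0,0,0,0,0,0,0,0,0,0,0,0,0,0,0,0,0,0,0,0,0,0,0,0,0,0,0,0,0,0,0,0,0,0,0,0,0,0,0,0,0,0,0,0,0,0,0,0,0,0,0,0,0,0,0]';python3 st.py
```

```text
time_s: 29.3
ee_pos: [0.5491, 0.0104, 0.0564]
ee_rot: [-0.13, 0.992, 0.0, 0.001]
contact_force: [0.3, 0.2, -0.2]
opening: 0.0397
grip_force: 30.0
q [ 0.314  0.436 -0.388  0.    -0.745 -1.624] p [0.5491 0.0104 0.0564] F [ 0.3  0.2 -0.2] open 0.0397 lip [ 0.41   -0.0267  0.0648] tilt 0.1 t 29.3
```

```bash
python3 -m creep '[0,0,0.02,0,0,0,0,0,0,0.06,0,0,0,0,0,0,0.12,0,0,0,0,0,0,0.19,0,0,0,0,0,0,0.27,0,0,0,0,0,0,0.35,0,0,0,0,0,0,0.43,0,0,0,0,0,0,0.51,0,0,0,0,0,0,0.58,0,0,0,0,0,0,0.62,0,0,0,0,0,0,0.64,0,0,0,0,0,0,0.64,0,0,0,0]';python3 st.py;python3 -m creep '[0,0,0,0,0,0,0,0,0,0,0,0,0,0,0,0,0,0,0,0,0,0,0,0,0,0,0,0,0,0,0,0,0,0,0,0,0,0,0,0,0,0,0,0,0,0,0,0,0]';python3 st.py
python3 - <<'E'
from h import *
from cell import r
s=r.sense();t=r.capture('top');c=r.capture('scene');w=r.capture('wrist');pickle.dump((s,{'wrist':w,'top':t,'scene':c}),open('c10.pkl','wb'))
print(s['dq'],'grip',s['grip_force'])
g=cv2.cvtColor(c['pixels'],cv2.COLOR_RGB2GRAY);b,tp=proj(c,[.549,.0105,.138]),proj(c,[.549,.0105,.223]);print('vial bottom/top expected',b,tp,'nest',proj(c,[.549,.0105,.048]),'scene funnel exp',proj(c,[.642,.118,.174]))
for y in range(int(tp[1])-4,int(b[1])+30,2):print(y,''.join('%4d'%v for v in g[y,int(b[0])-20:int(b[0])+21:2]))
E
```

```text
time_s: 30.5
ee_pos: [0.5492, 0.0105, 0.185]
ee_rot: [-0.13, 0.992, 0.0, 0.001]
contact_force: [-0.3, 0.3, -1.9]
opening: 0.0398
grip_force: 30.0
q [ 0.314  0.286 -0.237 -0.    -1.045 -1.624] p [0.5492 0.0105 0.185 ] F [-0.3  0.3 -1.9] open 0.0398 lip [ 0.41   -0.0267  0.1933] tilt 0.1 t 30.5
time_s: 31.2
ee_pos: [0.5492, 0.0104, 0.1844]
ee_rot: [-0.13, 0.992, 0.0, 0.001]
contact_force: [0.1, 0.1, -1.5]
opening: 0.0399
grip_force: 30.0
q [ 0.314  0.287 -0.238  0.    -1.044 -1.624] p [0.5492 0.0104 0.1844] F [ 0.1  0.1 -1.5] open 0.0399 lip [ 0.41   -0.0267  0.1928] tilt 0.1 t 31.2
[-0.0002784  -0.00164935  0.00032516  0.00120717 -0.00033331  0.00017856] grip 29.99578564282274
vial bottom/top expected [282.01598749 209.08025602] [281.16938418 179.33656878] nest [282.84976563 238.37335728] scene funnel exp [230.16153068 210.19574661]
175   48  35  31  31  26  29  32  29  32  36  38  31  42  45  46  47  71 102  63  63  67
177   52  36  41  30  30  32  30  31  35  35  39  34  40  45  51  51  88 122  92  77  70
179   51  30  35  29  27  33  29  34  26  35  35  42  39  48  46  47  87 131 1
[... 1891 characters left out ...]
5 140 139 134 136 138 134 134 134 134 136 134 133 136 135 135 137 138 137 141
225  137 136 134 137 139 138 137 135 132 133 133 132 131 134 138 132 137 138 139 139 139
227  139 139 140 135 140 136 136 135 135 133 134 135 134 136 135 139 133 140 140 137 141
229  140 136 138 138 139 135 132 131 131 134 134 135 134 133 135 141 140 137 137 139 138
231  139 136 134 137 135 137 118  99 109 114 118 123 125 126 133 130 136 139 137 137 138
233  139 142 134 140 133 131  78  55  55  66  68  72  72  76  83  88  96 100 110 137 137
235  135 139 139 134 133 111  55  53  49  53  51  56  51  52  49  47  49  47  73 129 140
237  139 138 138 135 129  81  49  48  51  53  53  53  52  50  46  45  43  41  64 131 141
```

```bash
python3 -c "
from cell import r
print(r.finish_job())"
```

```text
the job is handed in; nothing more can be done
None
```

I poured the balls into the vial, put the scoop back flat, swung the funnel arm to about 1.5 rad, and am holding the vial upright and still about 9 cm above the nest block. The job is handed in; the scoop was seen empty and the weight fits six balls, but I didn't count them one by one.

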